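Crank up the heel-blank feeder and lay the top blank in the marking nest

TASK

Turn the feeder's crank clockwise until the top heel blank stands wholly clear of the magazine's side plates, then lift that blank off the sloping pile, leaving the other three in the feeder with the lift raised. Set it down without dropping it, flat in the pocket of the marking nest with its straight edge at the tall fence and its round nose away from it, and let go. Leave the tin of brushes, the jar, the shoe last and the hammer where they are.

Things in the scene. Friction and masses are not known exactly. Their poses are not given: they have to be found in the camera images.
- feeder: Fixed steel feeder, base plate x -55..105, y -50..200. Origin: on the table. Its magazine leans 25 degrees towards -x, its axis through (52, 0, 55), up = (-0.423, 0, 0.906). Side plates 4 thick, inner faces y = -30, +30, tops 108 up that axis; a narrow steel stop (44 wide) on the low -x side stands 18 higher, keeping the four piled blanks in. Gearbox 74 x 74 x 110 tall at (0, 150), crank on top.
- lift_tray (a point): Centre of the upper face of the tray that carries the pile inside the magazine; its z axis points up the magazine (25 degrees from vertical), x up the slope towards the blanks' noses, y as the feeder's y. Moves with lift.
- lift (a joint): Height in m to which the crank has raised the pile along the magazine: at 0 the top blank is flush with the tops of the side plates, at 0.024 its underside is level with them (wholly clear), end stop 0.033.
- crank (a joint): Crank angle in rad, growing clockwise seen from above; starts between 0 and 1.6, end stop 17.2. Every full clockwise turn raises the pile 12 mm. Stays where it is left.
- crank_axis (a point): Point on the crank's vertical axis, at the underside of the crank arm (118 above the table). The arm is 8 thick, the knob's axis is 45 from this axis.
- knob_grip (a point): Point to grip on the crank's black upright knob, freely spinning, 22 diameter and 46 tall: on the knob's axis, 16 below its top and 30 above its foot.
- blank4: The top blank of the pile. D-shaped pale wooden heel blank, 60 long x 56 wide x 24 thick. Origin: centre of its underside. x points from the straight edge (x = -30) to the round nose (x = +30), z is its upper side; its two parallel flat sides run from x = -30 to x = +2 at y = -28 and +28.
- blank4_nose (a point): Tip of the round nose of the top blank, at half its thickness.
- blank3: Second blank from the top, under blank4. D-shaped pale wooden heel blank, 60 long x 56 wide x 24 thick. Origin: centre of its underside. x points from the straight edge (x = -30) to the round nose (x = +30), z is its upper side; its two parallel flat sides run from x = -30 to x = +2 at y = -28 and +28.
- blank2: Third blank from the top; same shape as blank4.
- blank1: Lowest blank, on the tray; same shape as blank4.
- nest: Fixed marking nest: aluminium plate 120 x 110 x 12, in its middle a shallow pocket 70 long (x) x 66 wide (y). A fence 16 high above the plate, 70 wide, bounds it at x = -35; a stop 5 high, 24 wide, at x = +35; rails 5 high, 6 thick (x -35 to 15) at y = -33 and +33. Origin: underside centre.
- nest_in (a point): Centre of the pocket's floor (12 above the table), axes as the nest's: the fence lies to -x.
- tin: Bystander: tin of brushes, 80 diameter, 95 tall, the brush handles reaching up to 180. Origin: underside centre.
- jar: Bystander: amber glass jar with white cap, 60 diameter, 85 tall. Origin: underside centre.
- last: Bystander: wooden shoe last, 235 long (x) x 70 wide, about 98 tall at the heel. Origin: underside centre.
- hammer: Bystander: hammer lying flat, 260 long. Origin on its underside.

How it is judged:
On the way, in this order (a step that is already met when the one before it is completed fails the run):
1. the crank has raised the pile until the top blank is clear of the side plates (value of joint lift above 0.023 m), for 0.2 s.
2. the top blank is lifted off the pile, at least 25 mm, in the fingers (z of blank4 in the frame of lift_tray above 0.097 m and contact force between the fingers and blank4 above 0.5 N), for 0.1 s.
3. the blank is down in the nest's pocket (within 6 mm of its floor) with the fingers still on it (x of blank4 in the frame of nest_in between -0.008 and 0.008 m and y of blank4 in the frame of nest_in between -0.008 and 0.008 m and z of blank4 in the frame of nest_in below 0.006 m and contact force between the fingers and blank4 above 0.3 N), for 0.05 s.
At the end, for the whole second after the job is handed in: Top blank flat in the nest's pocket (centre within 8 mm in x and y, raised under 4 mm, tilted under 5 degrees), nose away from the fence, at rest; the other three still on the feeder's tray within 8 mm of their places; lift still raised over 21 mm (x of blank4 in the frame of nest_in between -0.008 and 0.008 m and y of blank4 in the frame of nest_in between -0.008 and 0.008 m and z of blank4 in the frame of nest_in below 0.004 m and angle between blank4's own z axis and vertical below 0.09 rad and x of blank4_nose in the frame of nest_in above 0.02 m and linear speed of blank4 below 0.02 m/s and value of joint lift above 0.021 m and x of blank1 in the frame of lift_tray between -0.008 and 0.008 m and y of blank1 in the frame of lift_tray between -0.008 and 0.008 m and z of blank1 in the frame of lift_tray between -0.008 and 0.008 m and x of blank2 in the frame of lift_tray between -0.008 and 0.008 m and y of blank2 in the frame of lift_tray between -0.008 and 0.008 m and z of blank2 in the frame of lift_tray between 0.016 and 0.032 m and x of blank3 in the frame of lift_tray between -0.008 and 0.008 m and y of blank3 in the frame of lift_tray between -0.008 and 0.008 m and z of blank3 in the frame of lift_tray between 0.04 and 0.056 m); the robot touches nothing.
It fails at once if the tin of brushes is pushed more than 30 mm or knocked over (distance of tin from where it was at the start of the episode above 0.03 m or angle between tin's own z axis and vertical above 0.6 rad).
It fails at once if the jar is pushed more than 30 mm or knocked over (distance of jar from where it was at the start of the episode above 0.03 m or angle between jar's own z axis and vertical above 0.6 rad).
It fails at once if the shoe last is pushed more than 30 mm or knocked over (distance of last from where it was at the start of the episode above 0.03 m or angle between last's own z axis and vertical above 0.6 rad).
It fails at once if the hammer is pushed more than 30 mm or knocked over (distance of hammer from where it was at the start of the episode above 0.03 m or angle between hammer's own z axis and vertical above 0.6 rad).
It fails at once if the blank below the top one is lifted out of the feeder (z of blank3 in the frame of lift_tray above 0.065 m).
It also fails if it takes over 64 s, if anything falls off the work surface, if the arm or the gripper's body presses on something with over 40 N, if the wrist force passes 120 N, or if a joint passes its speed limit or range.

ROBOT

A 6-joint arm with a two-finger parallel gripper is mounted at the origin on the work surface. World frame = base frame: x ahead of the robot, y to its left, z up, the work surface at z = 0. Lengths are in m, angles in rad, forces in N, time in s.
With the tool pointing down it reaches from about 0.35 to 0.975 m from the base axis. Payload 4.9 kg.
Tool frame: the origin (TCP) lies at the very end of the fingers, on their centre line; the grasp point (between the pads) lies 19 mm behind it; z points along the fingers, y is the line along which they close (so a half turn about z gives the same grasp; the last joint's range is limited). The gripper opens to 85 mm and grips with 20 to 120 N. Pads are 22 mm wide; open, the fingers measure 114 mm over their backs; the gripper's body (76 mm by 85 mm) begins 54 mm behind the grasp point. The pads swing forward as they close: fully open they stand 13 mm farther back than shut.
Start: joints at [-1.433, 0.053, 1.613, -0, 1.476, -0.119], TCP at [0.159, -0.604, 0.231] pointing down, gripper open.
Joint ranges: [-3.01, 3.01], [-1.01, 2.22], [0.06, 2.58], [-1.02, 4.17], [0.09, 2.62], [-3.14, 3.14]. Speed limits (rad/s): [2.57, 2.57, 3.14, 3.14, 3.14, 3.14].

INTERFACE

Orientations are given as a rotation vector (axis times angle).
In Python, from station import get_obs, get_image, get_calibration, finish_job gives the robot as it stands.
- The arm moves only by the tool servo_tool, never from a script. Its argument "increments" is a list of rows, each a list of 5 numbers: the opening, from 0 (shut) to 1 (fully open), then the shift along the tool's x, y, z in mm, then the turn about the tool's z in degrees. In form: [[jaw, tx, ty, tz, spin], ...]. A call has 1 to 12 rows; each row shifts and turns the commanded pose from where the row before left it, along the tool's axes as they then stand; what a row does not reach is not made up. A row lasts 1/8 s, in which the tool goes at most 62.5 mm and 10.7 degrees, less where a joint would pass 70% of its speed; a pose out of reach is approached as far as the arm can. A call is refused whole if a number of a shift passes 62.5 or a number of a turn 10.7, either way. A call with a gripper value outside its range is refused whole. The fingers move at their own pace and stop on an object; "force" is the grip in N (left out, the last holds). Time passes only in rows, so rows that do not move let the fingers close. It gives the time, the measured TCP pose, the force, the opening and the grip force at its end, in the units of the state.
- get_obs(): the state, without advancing time (a new reading comes with each control period).
- get_image(name): name is "side" or "top" or "wrist"; returns the picture (400x640x3 uint8, red, green, blue); there is no depth.
- get_calibration(name): a dict with "fx", "fy", "cx", "cy" (pixels), "R" (3x3) and "t" (3): a world point X has camera coordinates R X + t; the wrist camera has in their place "mount" (4x4, takes a point from camera to tool coordinates, whose origin is the TCP and whose axes are the flange's). Camera axes: x right, y down, z forward; pixel columns grow to the right and rows downward; lengths in m; the calibration is good to about 2 mm. The wrist camera is an equidistant fisheye: a pixel r from the principal point sees the ray r / f radians off the axis. A picture is of the moment at which its call begins: read the wrist's pose just before it. get_calibration takes no time and is no camera call.
- finish_job(): hands the job in; it is judged then, once.
The state is a dict: "t": time; "q": joint angles; "dq": joint speeds; "effort": joint torques, N m; "tool_pos": TCP position; "tool_rot": TCP orientation; "contact_force": force on the tool from outside, world axes, zero at the start; "wrist_torque": the same for the moment, N m; "opening": finger opening in m; "grip_force": force on a finger pad.
Only numpy, scipy, OpenCV 4.12 (cv2) and the standard library are available. Lean on these libraries where they do the work, as an engineer would, in place of code of your own. Each camera call takes 0.05 s, during which the arm holds its last target. There are 200 camera calls.

## Working session

There is one attempt and no reset: what is moved stays moved. The work goes in short steps, Python scripts to look and compute and a tool call to move; the robot and the scene stay as the last step left them, time stands still between calls to the robot, and variables do not carry over. Pictures are saved under pics/ and viewed, at most 10 in all, crops included, and the job is handed in when it is done.

Besides the shell and the picture viewer there is one more tool, called after ">>>" by a JSON object that holds its "fn" and its "kwargs", one argument or row to a line. servo_tool: Moves the arm, as the interface text tells. Its arguments: {"type":"object","properties":{"increments":{"type":"array"},"force":{"type":"number"}},"required":["increments"]}

```bash
mkdir -p pics
cat > h.py <<'E'
import numpy as np, cv2
from station import *
from scipy.spatial.transform import Rotation as Ro
E
python3 - <<'E'
from h import *
o=get_obs(); print(o)
for n in("side","top","wrist"):
    im=get_image(n); cv2.imwrite(f"pics/{n}0.png",im[:,:,::-1]); print(n,get_calibration(n))
a=[cv2.imread(f"pics/{n}0.png") for n in("side","top")]
E
```

```text
{'t': 0.0, 'q': array([-1.43300017e+00,  5.33607509e-02,  1.61430342e+00, -2.90311529e-05,
        1.47604321e+00, -1.19026391e-01]), 'dq': array([-0.00108524, -0.00037639,  0.00093967,  0.00013311,  0.00145835,
        0.00098281]), 'effort': array([ 1.43653018e-03, -3.93682086e+01, -3.70172024e+01,  1.14224904e-04,
        7.07826490e-03,  1.75081760e-05]), 'tool_pos': array([ 0.15864341, -0.60386884,  0.23005501]), 'tool_rot': array([-3.11362914e+00, -4.02041709e-01,  7.65136636e-05]), 'contact_force': array([ 0.52255959, -0.08908491,  0.12485911]), 'wrist_torque': array([ 0.00976417, -0.05475112, -0.00573105]), 'grip_force': 0.0, 'opening': 0.08541610107671825}
side {'fx': 437.4420320797463, 'fy': 437.4420320797463, 'cx': 323.0989223593422, 'cy': 201.2580225413379, 'R': array([[-0.97488087, -0.22198765, -0.01813203],
       [-0.10694401,  0.53795339, -0.83616334],
       [ 0.19537212, -0.81322053, -0.54818072]]), 't': array([0.56166904, 0.1950959 , 0.83843423])}
top {'fx': 477.61539501605057, 'fy': 477.61539501605057, 'cx': 312.39190372867915, 'cy': 203.40702216820364, 'R': array([[-0.01111456, -0.99959098, -0.02635044],
       [-0.99499724,  0.01367225, -0.09896245],
       [ 0.09928224,  0.02511869, -0.99474222]]), 't': array([-0.02189417,  0.61184356,  1.38793676])}
wrist {'fx': 309.70691628693146, 'fy': 309.70691628693146, 'cx': 316.163350612059, 'cy': 196.8677622800176, 'mount': array([[-1.00903420e-03, -9.50289276e-01, -3.11366782e-01,
         8.03351449e-02],
       [ 9.99999392e-01, -1.09727081e-03,  1.08203880e-04,
        -7.18569562e-04],
       [-4.44478668e-04, -3.11366484e-01,  9.50289806e-01,
        -1.42790742e-01],
       [ 0.00000000e+00,  0.00000000e+00,  0.00000000e+00,
         1.00000000e+00]])}
```

View pics/side0.png

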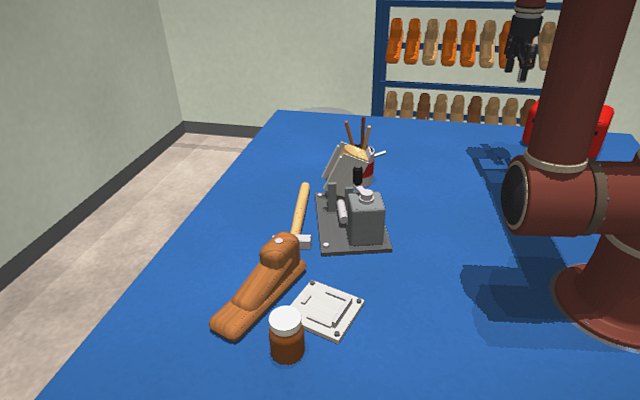

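View pics/top0.png

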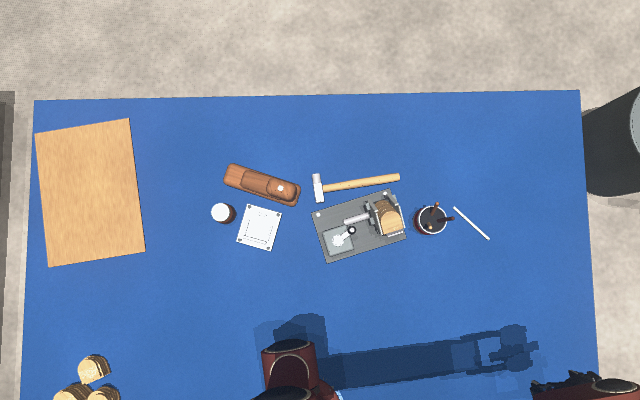

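Side: feeder around (350,210), nest (325,308), jar (286,335), last (260,290). Top: feeder (360,225) with crank (343,236), nest (260,228), tin (432,220). I'll enlarge both.

Run:
```python
import cv2,numpy as np
t=cv2.imread("pics/top0.png")[180:270,230:420]; s=cv2.imread("pics/side0.png")
A=cv2.resize(t,None,fx=4.2,fy=4.2,interpolation=cv2.INTER_CUBIC)
B=cv2.resize(s[110:260,300:400],None,fx=4,fy=4,interpolation=cv2.INTER_CUBIC)
C=cv2.resize(s[275:345,280:380],None,fx=4,fy=4,interpolation=cv2.INTER_CUBIC)
cv2.imwrite("pics/c1.png",A)
D=np.zeros((600,800,3),np.uint8);D[:600,:400]=B;D[:280,400:]=C
cv2.imwrite("pics/c2.png",D)
```

```text
(no output)
```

View pics/c1.png

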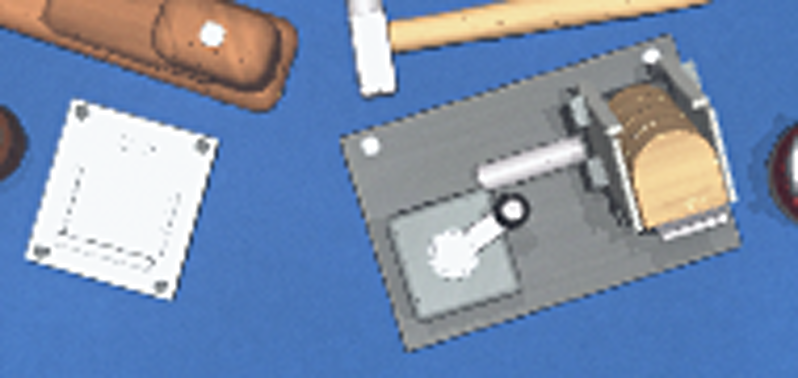

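View pics/c2.png

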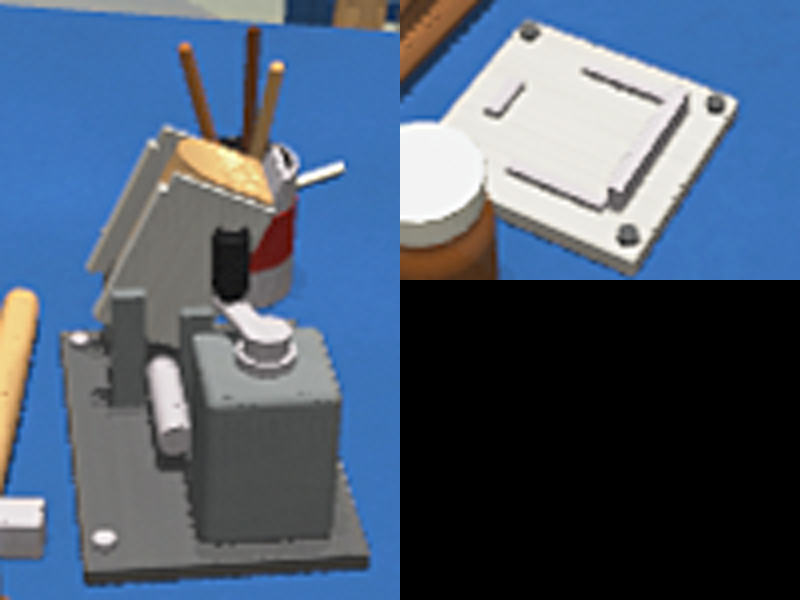

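Crops: top shows nest plate corners (72,100),(218,140),(172,299),(27,258) with the fence at the lower (robot) side; feeder base corners (343,135),(668,37),(740,243),(408,350), hub (453,253), knob top (513,210). Side: knob top (231,232), foot (231,300); nest corners (525,20),(738,100),(633,263).

```bash
cat >> h.py <<'E'
def proj(n,X):
    c=get_calibration(n); p=c["R"]@X+c["t"]; return np.array([c["fx"]*p[0]/p[2]+c["cx"],c["fy"]*p[1]/p[2]+c["cy"]])
def tri(obs):
    A=[];b=[]
    for n,(u,v) in obs:
        c=get_calibration(n); R,t=c["R"],c["t"]
        for k,a in((0,(u-c["cx"])/c["fx"]),(1,(v-c["cy"])/c["fy"])):
            r=R[k]-a*R[2]; A.append(r); b.append(a*t[2]-t[k])
    return np.linalg.lstsq(np.array(A),np.array(b),rcond=None)[0]
T=lambda u,v:("top",(u/4.2+230-.4,v/4.2+180-.4))
S=lambda u,v:("side",(u/4+300-.4,v/4+110-.4))
N=lambda u,v:("side",((u-400)/4+280-.4,v/4+275-.4))
E
cat > fit.py <<'E'
from h import *
from scipy.optimize import least_squares
def fit(C,x0):
    def X(p,q): return np.array([p[0]+np.cos(p[2])*q[0]-np.sin(p[2])*q[1],p[1]+np.sin(p[2])*q[0]+np.cos(p[2])*q[1],p[3]+q[2]])
    f=lambda p:np.concatenate([proj(n,X(p,np.array(q)/1000))-uv for q,(n,uv) in C])
    r=least_squares(f,x0); print(np.round(r.x,4),"yaw",np.degrees(r.x[2]),"\n",np.round(r.fun.reshape(-1,2),1).tolist()); return r.x
print("NEST")
fit([((60,55,12),T(72,100)),((60,-55,12),T(218,140)),((-60,-55,12),T(172,299)),((-60,55,12),T(27,258)),
 ((60,-55,12),N(525,20)),((-60,-55,12),N(738,100)),((-60,55,12),N(633,263))],[.6,.1,0,0])
print("FEEDER")
fit([((105,200,10),T(343,135)),((105,-50,10),T(668,37)),((-55,-50,10),T(740,243)),((-55,200,10),T(408,350)),
 ((105,200,10),S(84,572)),((-55,200,10),S(368,557)),
 ((37,187,110),T(388,213)),((-37,187,110),T(418,322)),((-37,113,110),T(522,292)),
 ((37,187,110),S(197,395)),((-37,187,110),S(340,398)),
 ((37,187,10),S(203,535)),((-37,187,10),S(338,538)),
 ((0,150,130),T(453,253))],[.6,-.1,0,0])
print("knob top",tri([T(513,210),S(231,232)]))
print("hub",tri([T(453,253),S(264,330)]))
E
python3 fit.py
```

```text
NEST
[ 0.5451  0.1335 -0.283  -0.0044] yaw -16.215201201903234 
 [[0.1, -0.5], [0.2, -0.4], [0.2, 0.3], [-0.4, 0.2], [-0.1, -0.1], [0.1, 0.1], [0.2, 0.1]]
FEEDER
[ 5.439e-01 -2.445e-01  2.855e-01  4.000e-04] yaw 16.358174962728263 
 [[-0.8, 0.0], [1.3, -1.0], [0.8, 0.9], [-0.5, 0.1], [-0.7, -1.0], [0.1, -1.1], [-1.0, 0.4], [-0.3, 0.1], [0.5, -0.7], [1.8, 1.0], [0.8, -1.5], [-0.4, 2.9], [-1.4, 0.4], [0.4, -0.4]]
knob top [ 0.52670625 -0.13689381  0.16633658]
hub [ 0.50128262 -0.09940388  0.12889857]
```

>>> {"fn": "servo_tool", "kwargs": {
  "increments": [
    [1,39.5,-29.8,-6,-0.8],
    [1,39.5,-29.8,-6,-0.8],
    [1,39.5,-29.8,-6,0],
    [1,39.5,-29.8,-6,0],
    [1,39.5,-29.8,-6,0],
    [1,39.5,-29.8,-6,0],
    [1,39.5,-29.8,-6,0],
    [1,39.5,-29.8,-6,0],
    [1,39.5,-29.8,-6,0],
    [1,39.5,-29.8,-6,0],
    [1,39.5,-29.8,-6,0],
    [1,39.5,-29.8,-6,0]
  ]
}}

```text
t: 1.65
tool_pos: [0.5155, -0.1279, 0.3032]
tool_rot: [3.11, 0.446, -0.0]
contact_force: [0.3, -0.5, -0.3]
opening: 0.0854
grip_force: 0.0
```

```bash
cat >> h.py <<'E'
def st():
    o=get_obs(); R=Ro.from_rotvec(o["tool_rot"]).as_matrix()
    print("t",round(o["t"],2),"pos",np.round(o["tool_pos"]*1000,1),"yaw",np.round(np.degrees(np.arctan2(R[1,0],R[0,0])),2),"zax",np.round(R[:,2],3),"F",np.round(o["contact_force"],1),"open",round(o["opening"]*1000,1),"g",round(o["grip_force"],1),"q",np.round(o["q"],2)); return o,R
def snap(name):
    o,R=st(); im=get_image("wrist"); cv2.imwrite(f"pics/{name}.png",im[:,:,::-1]); np.savez(f"pics/{name}.npz",p=o["tool_pos"],R=R); return im
def wray(name,uv):
    d=np.load(f"pics/{name}.npz"); c=get_calibration("wrist"); M=c["mount"]
    x,y=uv[0]-c["cx"],uv[1]-c["cy"]; r=np.hypot(x,y); th=r/c["fx"]; k=np.sin(th)/max(r,1e-9)
    return d["R"]@M[:3,:3]@np.array([k*x,k*y,np.cos(th)]), d["R"]@M[:3,3]+d["p"]
def onz(name,uv,z):
    v,c=wray(name,uv); return c+v*(z-c[2])/v[2]
def wproj(name,X):
    d=np.load(f"pics/{name}.npz"); c=get_calibration("wrist"); M=c["mount"]
    p=M[:3,:3].T@(d["R"].T@(X-d["p"])-M[:3,3]); r=np.hypot(p[0],p[1]); th=np.arctan2(r,p[2]); return np.array([c["cx"]+c["fx"]*th*p[0]/r,c["cy"]+c["fx"]*th*p[1]/r])
E
python3 - <<'E'
from h import *
snap("w1")
def at(n,uv,z):
    c=get_calibration(n); d=c["R"].T@np.array([(uv[0]-c["cx"])/c["fx"],(uv[1]-c["cy"])/c["fy"],1]); o=-c["R"].T@c["t"]; return o+d*(z-o[2])/d[2]
for p in((185,47),(253,32),(277,68)): print(np.round(at(*S(*p),.175),3))
print("tin",at("top",(432,220),.095))
i=cv2.imread("pics/w1.png"); cv2.imwrite("pics/w1b.png",cv2.resize(i,(800,500),interpolation=cv2.INTER_CUBIC))
E
```

```text
t 1.65 pos [ 515.5 -127.9  303.2] yaw 16.32 zax [-0. -0. -1.] F [ 0.3 -0.5 -0.3] open 85.4 g 0.0 q [-0.38 -0.21  1.74 -0.    1.61  0.9 ]
[ 0.594 -0.365  0.175]
[ 0.554 -0.398  0.175]
[ 0.53  -0.342  0.175]
tin [ 0.55368103 -0.36607671  0.095     ]
```

View pics/w1b.png

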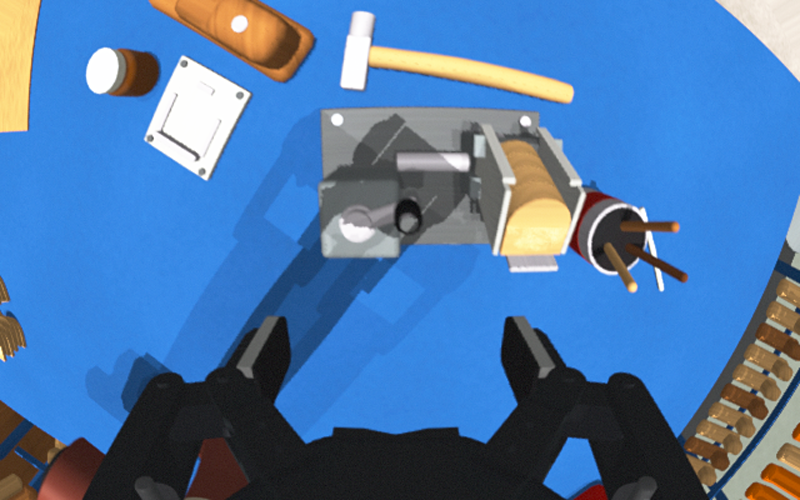

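Wrist view: knob top at (408,213) → native (326,170); hub (355,224); pile's top blank (537,225); nest far left, fence at its lower side (178,143).

Run:
```python
from h import *
k=onz("w1",(408/1.25,207/1.25),.172); print("knob",k, "hub",onz("w1",(357/1.25,224/1.25),.13))
print("pred knob px",wproj("w1",np.array([.527,-.137,.170]))*1.25,wproj("w1",np.array([.527,-.137,.126]))*1.25)
F=lambda q:np.array([.5439,-.2445,0])+Ro.from_euler("z",16.36,degrees=True).apply(np.array(q)/1000)
print("base corners px",[np.round(wproj("w1",F(q))*1.25) for q in((105,200,8),(105,-50,8))])
o,R=st(); print("to knob (tool mm)",R.T@(np.array([.527,-.137,.138])-o["tool_pos"])*1000)
```

```text
knob [ 0.53740098 -0.13043446  0.172     ] hub [ 0.50286273 -0.09718301  0.13      ]
pred knob px [412.37269343 222.09859176] [410.12438684 209.00859753]
base corners px [array([324., 108.]), array([542., 113.])]
t 1.7 pos [ 518.1 -123.7  304. ] yaw 16.59 zax [ 0.003  0.004 -1.   ] F [-1.1  3.1  0.7] open 85.5 g 0.0 q [-0.38 -0.2   1.74  0.    1.61  0.9 ]
to knob (tool mm) [  4.07819091  15.66933623 166.02045462]
```

>>> {"fn": "servo_tool", "kwargs": {
  "increments": [
    [1,5,6,40,0],
    [1,5,6,40,0],
    [1,0,0,40,0],
    [1,0,0,30,0],
    [1,0,0,0,0]
  ]
}}

```text
t: 2.33
tool_pos: [0.5256, -0.1372, 0.1498]
tool_rot: [-3.106, -0.445, 0.009]
contact_force: [-1.0, -0.2, -0.2]
opening: 0.0853
grip_force: 0.0
```

Run:
```python
from h import *
snap("w2"); st()
print("pred knob px",wproj("w2",np.array([.527,-.137,.170])),wproj("w2",np.array([.527,-.137,.126])))
```

```text
t 2.33 pos [ 525.6 -137.2  149.8] yaw 16.31 zax [-0.006  0.003 -1.   ] F [-1.  -0.2 -0.2] open 85.3 g 0.0 q [-0.39 -0.07  1.88  0.    1.34  0.89]
t 2.38 pos [ 527.1 -137.8  152.3] yaw 16.31 zax [-0.002  0.001 -1.   ] F [-0.3  0.1  1.4] open 85.6 g 0.0 q [-0.39 -0.07  1.87  0.    1.34  0.89]
pred knob px [317.93414067 276.10570401] [317.84375425 235.59451129]
```

View pics/w2.png

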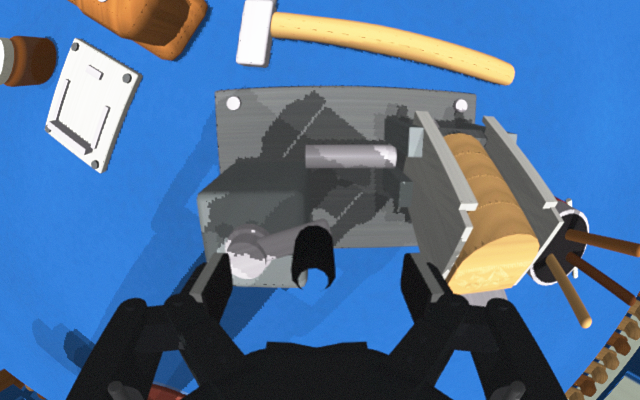

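Knob stands centred between the open fingers, top at (316,275) as predicted; descend and close.

>>> {"fn": "servo_tool", "kwargs": {
  "increments": [
    [1,0,0,13,0],
    [0,0,0,0,0],
    [0,0,0,0,0],
    [0,0,0,0,0],
    [0,0,0,0,0],
    [0,0,0,0,0]
  ],
  "force": 30
}}

```text
t: 3.12
tool_pos: [0.5275, -0.1366, 0.1412]
tool_rot: [-3.106, -0.445, 0.001]
contact_force: [-3.8, 5.4, 4.5]
opening: 0.0211
grip_force: 29.3
```

Run:
```python
from h import *
st()
```

```text
t 3.12 pos [ 527.5 -136.6  141.2] yaw 16.32 zax [-0.001  0.004 -1.   ] F [-3.8  5.4  4.5] open 21.1 g 29.3 q [-0.39 -0.06  1.88  0.    1.32  0.89]
```

>>> {"fn": "servo_tool", "kwargs": {
  "increments": [
    [0,-11.6,2.1,0,0],
    [0,-11.7,-0.9,0,0],
    [0,-11.1,-3.9,0,0],
    [0,-9.7,-6.7,0,0],
    [0,-7.6,-8.9,0,0],
    [0,-5.1,-10.6,0,0]
  ]
}}

```text
t: 3.88
tool_pos: [0.4684, -0.1242, 0.1414]
tool_rot: [-3.107, -0.445, -0.017]
contact_force: [14.2, 8.0, -4.5]
opening: 0.0208
grip_force: 29.5
```

```bash
cat >> h.py <<'E'
def crank(hub=(.5015,-.100)):
    o,R=st(); d=o["tool_pos"]-np.array([*hub,o["tool_pos"][2]]); l=R.T@d*1000; print("rel tool xy",np.round(l,1),"r",np.hypot(l[0],l[1]),"phi",np.degrees(np.arctan2(l[1],l[0]))%360)
E
python3 - <<'E'
from h import *
crank()
E
```

```text
t 3.88 pos [ 468.4 -124.2  141.4] yaw 16.31 zax [ 0.01   0.004 -1.   ] F [14.2  8.  -4.5] open 20.8 g 29.5 q [-0.42 -0.23  2.03  0.01  1.33  0.87]
rel tool xy [-38.6  13.9  -0.4] r 40.99315217244269 phi 160.17162184272516
```

>>> {"fn": "servo_tool", "kwargs": {
  "increments": [
    [0,-2.1,-11.6,0,0],
    [0,0.9,-11.7,0,0],
    [0,3.9,-11.1,0,0],
    [0,6.7,-9.7,0,0],
    [0,8.9,-7.6,0,0],
    [0,10.6,-5.1,0,0]
  ]
}}

```text
t: 4.62
tool_pos: [0.4766, -0.0625, 0.1412]
tool_rot: [-3.108, -0.446, 0.004]
contact_force: [-4.7, 1.7, 7.4]
opening: 0.0209
grip_force: 30.8
```

Run:
```python
from h import *
crank()
```

```text
t 4.62 pos [476.6 -62.5 141.2] yaw 16.32 zax [-0.003  0.002 -1.   ] F [-4.7  1.7  7.4] open 20.9 g 30.8 q [-0.29 -0.23  2.03  0.    1.34  1.  ]
rel tool xy [-13.4 -43.    0.1] r 45.00484330183703 phi 252.67793560920055
```

>>> {"fn": "servo_tool", "kwargs": {
  "increments": [
    [0,11.6,-2.1,0,0],
    [0,11.7,0.9,0,0],
    [0,11.1,3.9,0,0],
    [0,9.7,6.7,0,0],
    [0,7.6,8.9,0,0],
    [0,5.1,10.6,0,0],
    [0,2.1,11.6,0,0],
    [0,-0.9,11.7,0,0],
    [0,-3.9,11.1,0,0],
    [0,-6.7,9.7,0,0],
    [0,-8.9,7.6,0,0],
    [0,-10.6,5.1,0,0]
  ]
}}

```text
t: 6.12
tool_pos: [0.5272, -0.1368, 0.1411]
tool_rot: [-3.105, -0.445, 0.002]
contact_force: [-2.4, 10.4, 9.3]
opening: 0.0206
grip_force: 31.1
```

Run:
```python
from h import *
crank()
```

```text
t 6.12 pos [ 527.2 -136.8  141.1] yaw 16.29 zax [-0.002  0.005 -1.   ] F [-2.4 10.4  9.3] open 20.6 g 31.1 q [-0.39 -0.06  1.88  0.    1.33  0.89]
rel tool xy [14.3 42.6 -0.2] r 44.90101578818298 phi 71.41037756676921
```

One clean turn; second turn.

>>> {"fn": "servo_tool", "kwargs": {
  "increments": [
    [0,-11.6,2.1,0,0],
    [0,-11.7,-0.9,0,0],
    [0,-11.1,-3.9,0,0],
    [0,-9.7,-6.7,0,0],
    [0,-7.6,-8.9,0,0],
    [0,-5.1,-10.6,0,0],
    [0,-2.1,-11.6,0,0],
    [0,0.9,-11.7,0,0],
    [0,3.9,-11.1,0,0],
    [0,6.7,-9.7,0,0],
    [0,8.9,-7.6,0,0],
    [0,10.6,-5.1,0,0]
  ]
}}

```text
t: 7.62
tool_pos: [0.476, -0.063, 0.1412]
tool_rot: [-3.108, -0.445, 0.006]
contact_force: [-4.5, 1.4, 11.4]
opening: 0.0211
grip_force: 31.2
```

>>> {"fn": "servo_tool", "kwargs": {
  "increments": [
    [0,11.6,-2.1,0,0],
    [0,11.7,0.9,0,0],
    [0,11.1,3.9,0,0],
    [0,9.7,6.7,0,0],
    [0,7.6,8.9,0,0],
    [0,5.1,10.6,0,0],
    [0,2.1,11.6,0,0],
    [0,-0.9,11.7,0,0],
    [0,-3.9,11.1,0,0],
    [0,-6.7,9.7,0,0],
    [0,-8.9,7.6,0,0],
    [0,-10.6,5.1,0,0]
  ]
}}

```text
t: 9.12
tool_pos: [0.5272, -0.1368, 0.1411]
tool_rot: [-3.105, -0.444, 0.002]
contact_force: [-1.4, 8.8, 11.3]
opening: 0.0212
grip_force: 31.3
```

Run:
```python
from h import *
crank()
```

```text
t 9.12 pos [ 527.2 -136.8  141.1] yaw 16.29 zax [-0.002  0.004 -1.   ] F [-1.4  8.8 11.3] open 21.2 g 31.3 q [-0.39 -0.06  1.88  0.    1.33  0.89]
rel tool xy [14.3 42.5 -0.2] r 44.8865060762602 phi 71.39264439557212
```

>>> {"fn": "servo_tool", "kwargs": {
  "increments": [
    [0,-11.6,2.1,0,0],
    [0,-11.7,-0.9,0,0],
    [0,-11.1,-3.9,0,0],
    [0,-9.7,-6.7,0,0],
    [0,-7.6,-8.9,0,0],
    [0,-5.1,-10.6,0,0],
    [0,0,0,0,0]
  ]
}}

```text
t: 10.0
tool_pos: [0.4677, -0.1232, 0.1413]
tool_rot: [-3.105, -0.445, -0.014]
contact_force: [11.9, 10.1, 3.1]
opening: 0.0208
grip_force: 30.6
```

>>> {"fn": "servo_tool", "kwargs": {
  "increments": [
    [1,0,0,0,0],
    [1,0,0,0,0],
    [1,0,0,0,0],
    [1,0,0,0,0],
    [1,0,0,-40,0],
    [1,0,20,-40,0],
    [1,10,40,-40,0],
    [1,20,40,0,0],
    [1,0,0,0,0],
    [1,0,0,0,0]
  ]
}}

```text
t: 11.25
tool_pos: [0.5214, -0.2135, 0.2594]
tool_rot: [-3.108, -0.445, 0.003]
contact_force: [-0.2, -0.3, 0.2]
opening: 0.0854
grip_force: 0.0
```

Run:
```python
from h import *
snap("w3"); 
im=get_image("side"); cv2.imwrite("pics/side3.png",im[:,:,::-1]);im2=get_image("top"); cv2.imwrite("pics/top3.png",im2[:,:,::-1])
w=cv2.imread("pics/w3.png")
D=np.zeros((600,800,3),np.uint8)
D[:,:340]=cv2.resize(im[110:230,310:378,::-1],(340,600),interpolation=cv2.INTER_CUBIC)
D[:300,340:800]=cv2.resize(im2[180:240,350:442,::-1],(460,300),interpolation=cv2.INTER_CUBIC)
D[300:,340:800]=cv2.resize(w,(480,300),interpolation=cv2.INTER_AREA)[:,:460]
cv2.imwrite("pics/c3.png",D)
F=lambda q:np.array([.5439,-.2445,0])+Ro.from_euler("z",16.36,degrees=True).apply(np.array(q)/1000)
print(wproj("w3",F((0,0,160))))
```

```text
t 11.25 pos [ 521.4 -213.5  259.4] yaw 16.3 zax [-0.002  0.001 -1.   ] F [-0.2 -0.3  0.2] open 85.4 g 0.0 q [-0.52 -0.11  1.72  0.    1.53  0.77]
[361.40538791 182.88344865]
```

View pics/c3.png

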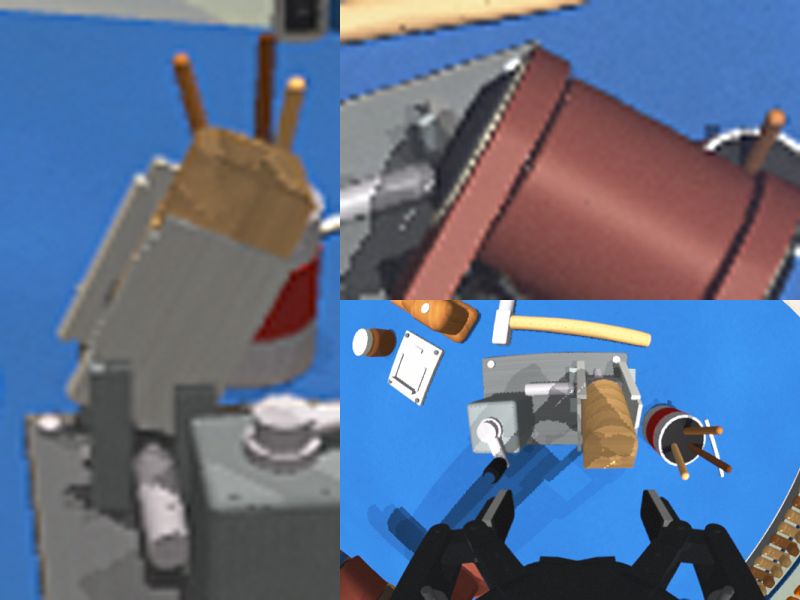

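Side shows the top blank standing above the plates; crank now points away from the magazine. I'll overlay the modelled blank and nest on an enlarged wrist crop to refine.

```bash
cat >> h.py <<'E'
Fz=Ro.from_euler("z",16.36,degrees=True)
F=lambda q:np.array([.5439,-.2445,0])+Fz.apply(np.array(q)/1000)
AX=np.array([-.4226,0,.9063]);SX=np.array([.9063,0,.4226])
def bl(x,y,z,L): return F(np.array([52,0,55])+AX*(84+L+z)+SX*x+np.array([0,y,0]))
Nz=Ro.from_euler("z",-16.2,degrees=True)
NE=lambda q:np.array([.5451,.1335,0])+Nz.apply(np.array(q)/1000)
E
python3 - <<'E'
from h import *
w=cv2.imread("pics/w3.png")
def crop(c,wd,ht,k,draw):
    x0,y0=int(c[0]-wd//2),int(c[1]-ht//2)
    a=cv2.resize(w[y0:y0+ht,x0:x0+wd],None,fx=k,fy=k,interpolation=cv2.INTER_CUBIC); b=a.copy()
    for col,P in draw:
        pts=np.array([(wproj("w3",p)-[x0,y0]+.5)*k for p in P]); cv2.polylines(b,[pts.astype(int)],True,col,1)
    print(x0,y0,k); return a,b
def ol(z,L): 
    t=np.linspace(np.pi/2,-np.pi/2,12); return [bl(-30,28,z,L)]+[bl(2+28*np.cos(a),28*np.sin(a),z,L) for a in t]+[bl(-30,-28,z,L)]
a,b=crop((360,180),110,90,3.6,[((0,0,255),ol(24,28.5)),((255,0,0),ol(0,28.5))])
r=lambda x0,x1,y,z:[NE((x0,y,z)),NE((x1,y,z)),NE((x1,-y,z)),NE((x0,-y,z))]
c,d=crop((95,90),80,70,4,[((0,0,255),r(-60,60,55,12)),((255,0,0),r(-35,35,33,12))])
D=np.zeros((600,800,3),np.uint8)
D[:324,:396]=a;D[:324,400:796]=b;D[324:600,:320]=c[:276];D[324:600,400:720]=d[:276]
cv2.imwrite("pics/c4.png",D)
print("blank top corners",[np.round(wproj("w3",bl(-30,s*28,24,28.5)),1) for s in(1,-1)])
E
```

```text
305 135 3.6
55 55 4
blank top corners [array([327.1, 223.1]), array([393.2, 222.5])]
```

View pics/c4.png

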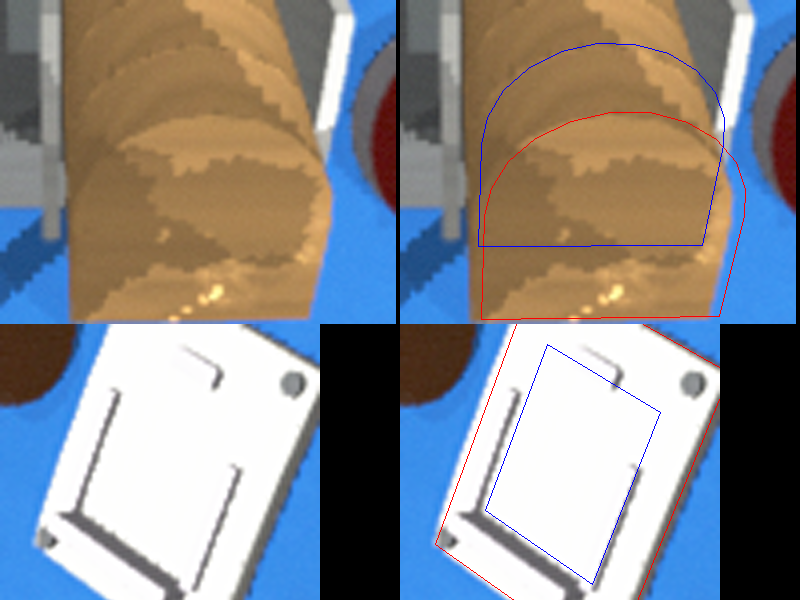

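Blank in the picture sits about 12 crop px (≈2.5 mm) left of the model, nest pocket ≈2–3 mm left too; x agrees. Going to the blank's flat sides with that correction.

>>> {"fn": "servo_tool", "kwargs": {
  "increments": [
    [1,4,17,20,0],
    [1,0,17,20,0],
    [1,0,0,30,0],
    [1,0,0,20,0],
    [1,0,0,9.5,0],
    [1,0,0,0,0],
    [1,0,0,0,0]
  ]
}}

```text
t: 12.28
tool_pos: [0.5361, -0.2456, 0.1622]
tool_rot: [3.108, 0.446, 0.003]
contact_force: [-0.2, -0.1, 0.3]
opening: 0.0853
grip_force: 0.0
```

Run:
```python
from h import *
im=snap("w5")
i=im[:,:,::-1]; s=get_image("side")[:,:,::-1]; cv2.imwrite("pics/side5.png",s)
D=np.zeros((600,800,3),np.uint8)
D[:300,:480]=cv2.resize(i,(480,300),interpolation=cv2.INTER_AREA)
D[:300,480:800]=cv2.resize(s[110:185,320:400],(320,300),interpolation=cv2.INTER_CUBIC)
D[300:600,:600]=cv2.resize(i[200:350,170:470],(600,300),interpolation=cv2.INTER_CUBIC)
cv2.imwrite("pics/c5.png",D)
```

```text
t 12.28 pos [ 536.1 -245.6  162.2] yaw 16.33 zax [ 0.002 -0.001 -1.   ] F [-0.2 -0.1  0.3] open 85.3 g 0.0 q [-0.56  0.02  1.76  0.    1.36  0.73]
```

View pics/c5.png

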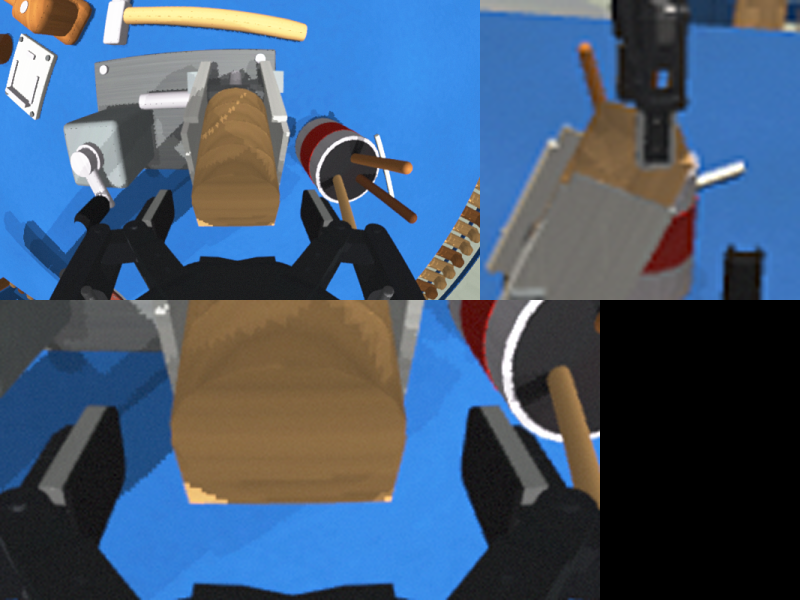

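Blank is centred between pads (172–405 vs pads 119–462 in the crop); the open fingertip stands well above the plate, since open pads sit back. Lower 8 mm and close.

>>> {"fn": "servo_tool", "kwargs": {
  "increments": [
    [1,0,0,8,0],
    [0,0,0,0,0],
    [0,0,0,0,0],
    [0,0,0,0,0],
    [0,0,0,0,0],
    [0,0,0,0,0]
  ],
  "force": 40
}}

```text
t: 13.12
tool_pos: [0.5354, -0.2454, 0.1528]
tool_rot: [3.11, 0.446, -0.0]
contact_force: [-0.6, 0.3, 0.3]
opening: 0.0553
grip_force: 42.3
```

Run:
```python
from h import *
im=snap("w6")
for n in("w5","w6"):
  i=cv2.imread(f"pics/{n}.png")
s=get_image("side")[:,:,::-1]
D=np.zeros((600,800,3),np.uint8)
D[:300,:400]=cv2.resize(s[110:185,320:400],(400,300),interpolation=cv2.INTER_CUBIC)[:, :400]
D[300:600,:600]=cv2.resize(im[200:350,170:470,::-1],(600,300),interpolation=cv2.INTER_CUBIC)
cv2.imwrite("pics/c6.png",D)
```

```text
t 13.12 pos [ 535.4 -245.4  152.8] yaw 16.31 zax [-0. -0. -1.] F [-0.6  0.3  0.3] open 55.3 g 42.3 q [-0.56  0.03  1.77 -0.    1.34  0.73]
```

>>> {"fn": "servo_tool", "kwargs": {
  "increments": [
    [0,0,0,-5,0],
    [0,0,0,-5,0],
    [0,0,0,0,0]
  ]
}}

```text
t: 13.6
tool_pos: [0.5359, -0.2456, 0.1637]
tool_rot: [3.109, 0.446, 0.002]
contact_force: [0.2, 0.1, -0.6]
opening: 0.0552
grip_force: 42.4
```

Run:
```python
from h import *
st(); s=get_image("side")[:,:,::-1]; a=cv2.imread("pics/side5.png"); cv2.imwrite("pics/side7.png",s)
snap("w7")
# where along the blank's near side face does the pile split: sample vertical profile of near side face just left of finger
for n,i in(("5",a),("7",s)):
    for u in(347,350,368,370): print(n,u,[int(x) for x in i[128:170,u,2]])
```

```text
t 13.6 pos [ 535.9 -245.6  163.7] yaw 16.31 zax [ 0.001 -0.001 -1.   ] F [ 0.2  0.1 -0.6] open 55.2 g 42.4 q [-0.56  0.02  1.76  0.    1.36  0.73]
t 13.65 pos [ 535.7 -245.5  163.3] yaw 16.32 zax [ 0.001 -0.    -1.   ] F [ 0.1 -0.7 -1.5] open 55.5 g 42.4 q [-0.56  0.02  1.76  0.    1.36  0.73]
5 347 [101, 100, 96, 91, 78, 75, 70, 65, 58, 56, 62, 72, 82, 97, 112, 117, 118, 119, 120, 122, 129, 118, 111, 116, 124, 123, 119, 113, 112, 113, 112, 112, 113, 113, 114, 112, 111, 112, 111, 112, 113, 115]
5 350 [67, 84, 98, 109, 113, 115, 121, 111, 100, 101, 105, 108, 103, 102, 102, 107, 117, 122, 122, 125, 127, 128, 133, 134, 118, 122, 129, 140, 112, 111, 112, 110, 111, 113, 113, 115, 115, 115, 117, 116, 117, 115]
5 368 [40, 42, 40, 37, 30, 35, 51, 38, 30, 44, 81, 92, 92, 105, 112, 111, 110, 109, 109, 109, 109, 111, 112, 117, 120, 118, 119, 120, 122, 122, 123, 121, 120, 127, 157, 112, 107, 90, 92, 91, 93, 95]
5 370 [38, 36, 37, 37, 33, 34, 34, 36, 30, 38, 62, 57, 60, 72, 79, 97, 102, 103, 111, 107, 103, 119, 161, 115, 119, 122, 122, 124, 121, 115, 111, 114, 104, 103, 118, 144, 87, 91, 93, 98, 96, 96]
7 347 [102, 98, 96, 92, 78, 74, 72, 83, 94, 103, 105, 113, 115, 117, 120, 123, 121, 105, 97, 100, 101, 112, 114, 115, 124, 123, 120, 114, 111, 113, 112, 111, 112, 112, 114, 112, 111, 112, 111, 114, 113, 114]
7 350 [66, 82, 95, 103, 100, 102, 104, 102, 103, 102, 105, 111, 114, 115, 119, 123, 126, 131, 134, 118, 103, 103, 107, 124, 124, 123, 128, 140, 112, 109, 112, 111, 111, 113, 114, 113, 114, 116, 116, 118, 116, 114]
7 368 [33, 35, 37, 31, 32, 30, 31, 36, 29, 42, 83, 115, 111, 110, 108, 109, 110, 118, 120, 122, 122, 120, 124, 123, 125, 126, 119, 96, 93, 99, 104, 114, 116, 123, 154, 110, 108, 88, 92, 92, 93, 95]
7 370 [38, 38, 40, 39, 39, 44, 48, 47, 41, 48, 68, 99, 102, 103, 112, 111, 109, 113, 129, 118, 121, 125, 123, 115, 107, 92, 94, 103, 114, 110, 110, 116, 105, 103, 117, 146, 86, 92, 94, 97, 97, 97]
```

Side profile shows a gap opening under blank4 while blank3 stays. Continue lifting, then carry over to just short of the nest.

>>> {"fn": "servo_tool", "kwargs": {
  "increments": [
    [0,0,0,-15,0],
    [0,0,0,-25,0],
    [0,0,0,-25,0],
    [0,2,-15,-12,0],
    [0,4,-30,0,0],
    [0,5,-46,0,0],
    [0,5,-46,0,0],
    [0,5,-46,0,0],
    [0,5,-46,0,0],
    [0,5,-46,0,0],
    [0,5,-46,0,0],
    [0,5,-46,0,0]
  ]
}}

```text
t: 15.2
tool_pos: [0.4704, 0.1204, 0.2398]
tool_rot: [-3.109, -0.446, 0.0]
contact_force: [0.1, -0.4, -0.5]
opening: 0.0552
grip_force: 42.5
```

>>> {"fn": "servo_tool", "kwargs": {
  "increments": [
    [0,0,-30,0,0],
    [0,0,-14,0,0],
    [0,0,0,0,6.5],
    [0,0,0,0,6.5],
    [0,0,0,0,6.5],
    [0,0,0,0,6.5],
    [0,0,0,0,6.5],
    [0,0,0,0,0],
    [0,0,0,0,0],
    [0,0,0,0,0]
  ]
}}

```text
t: 16.45
tool_pos: [0.4593, 0.1605, 0.2398]
tool_rot: [3.11, -0.441, -0.0]
contact_force: [-0.5, 0.5, -0.7]
opening: 0.0553
grip_force: 42.6
```

Run:
```python
from h import *
im=snap("w8"); i=im[:,:,::-1].copy()
print(np.round([wproj("w8",NE(q)) for q in((60,55,12),(60,-55,12),(-60,-55,12),(-60,55,12),(0,0,12))],1).tolist())
D=np.zeros((600,800,3),np.uint8)
D[:200,:320]=cv2.resize(i,(320,200),interpolation=cv2.INTER_AREA)
c=wproj("w8",NE((0,0,12))); x0,y0=int(c[0]-100),max(0,int(c[1]-75)); print("crop",x0,y0)
D[:,:800]=cv2.resize(i[y0:y0+150,x0:x0+200],(800,600),interpolation=cv2.INTER_CUBIC)
cv2.imwrite("pics/c8.png",D)
```

```text
t 16.45 pos [459.3 160.5 239.8] yaw -16.15 zax [-0. -0. -1.] F [-0.5  0.5 -0.7] open 55.3 g 42.6 q [ 0.18 -0.29  1.92 -0.    1.52  2.04]
[[271.7, 42.1], [365.3, 42.3], [363.9, 140.8], [273.0, 140.8], [318.5, 90.5]]
crop 218 15
```

View pics/c8.png

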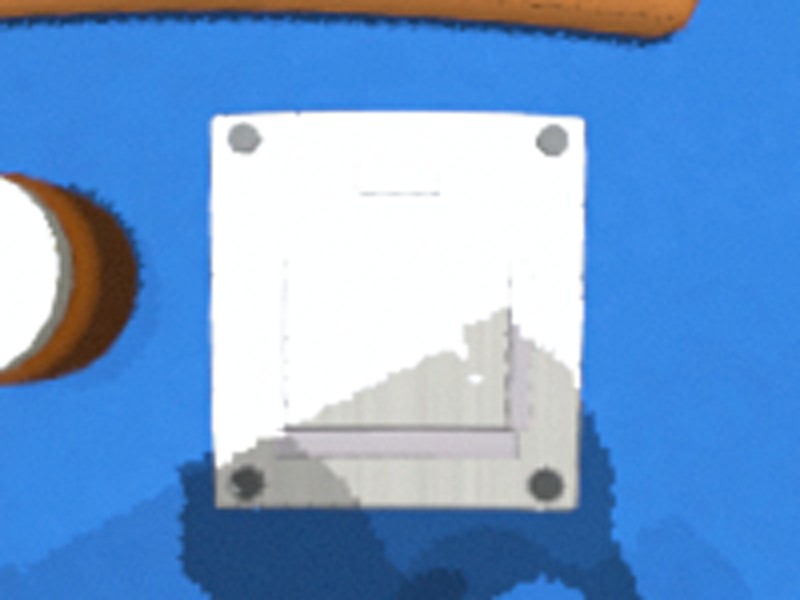

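Nest plate corners at crop (212,116),(584,119),(578,508),(216,508), rails' inner edges 287/510, fence edge v=430, stop v=193: nest is ≈1 mm left and ≈1.5 mm nearer than the fit; yaw aligned. Go over it and descend just short of the floor.

>>> {"fn": "servo_tool", "kwargs": {
  "increments": [
    [0,26,0.9,0,0],
    [0,26,0,0,0],
    [0,25,0,30,0],
    [0,0,0,40,0],
    [0,0,0,40,0],
    [0,0,0,40,0],
    [0,0,0,35,0],
    [0,0,0,20,0],
    [0,0,0,8,0],
    [0,0,0,0,0],
    [0,0,0,0,0]
  ]
}}

```text
t: 17.88
tool_pos: [0.5344, 0.1384, 0.0285]
tool_rot: [-3.11, 0.442, -0.004]
contact_force: [-0.4, -1.3, -0.9]
opening: 0.0551
grip_force: 42.6
```

```bash
cat >> h.py <<'E'
def nst():
    o,R=st(); d=o["tool_pos"]*1000-np.array([544.3,134.9,0]); print("nest frame",np.round(Ro.from_euler("z",16.2,degrees=True).apply(d),1),"tau",np.round(o["wrist_torque"],2))
E
python3 -c "
from h import *
nst()"
```

```text
t 17.88 pos [534.4 138.4  28.5] yaw -16.18 zax [ 0.003  0.    -1.   ] F [-0.4 -1.3 -0.9] open 55.1 g 42.6 q [ 0.12  0.1   1.93 -0.    1.11  1.97]
nest frame [-10.5   0.6  28.5] tau [ 0.05 -0.03 -0.06]
```

>>> {"fn": "servo_tool", "kwargs": {
  "increments": [
    [0,0,0,2,0],
    [0,0,0,2,0],
    [0,0,0,1,0],
    [0,0,0,0,0]
  ],
  "force": 20
}}

```text
t: 18.38
tool_pos: [0.5329, 0.1383, 0.0217]
tool_rot: [3.11, -0.442, -0.0]
contact_force: [-1.3, -0.1, -1.7]
opening: 0.0552
grip_force: 42.6
```

```bash
python3 -c "
from h import *
nst()"
```

```text
t 18.38 pos [532.9 138.3  21.7] yaw -16.19 zax [-0. -0. -1.] F [-1.3 -0.1 -1.7] open 55.2 g 42.6 q [0.12 0.11 1.93 0.   1.1  1.97]
nest frame [-11.9   0.1  21.7] tau [-0.05  0.01  0.01]
```

>>> {"fn": "servo_tool", "kwargs": {
  "increments": [
    [0,0,0,1,0],
    [0,0,0,1,0],
    [0,0,0,1,0],
    [0,0,0,0,0]
  ],
  "force": 20
}}

```text
t: 18.88
tool_pos: [0.5332, 0.1383, 0.0196]
tool_rot: [3.11, -0.442, -0.0]
contact_force: [-2.5, -0.7, 5.1]
opening: 0.0549
grip_force: 43.3
```

```bash
python3 -c "
from h import *
nst()"
```

```text
t 18.88 pos [533.2 138.3  19.6] yaw -16.18 zax [-0. -0. -1.] F [-2.5 -0.7  5.1] open 54.9 g 43.3 q [ 0.12  0.11  1.93 -0.    1.1   1.97]
nest frame [-11.6   0.2  19.6] tau [-0.04  0.54  0.04]
```

>>> {"fn": "servo_tool", "kwargs": {
  "increments": [
    [0,1,0,0.7,0],
    [0,1,0,0.8,0],
    [0,1,0,0.8,0],
    [0,1,0,0.8,0],
    [0,0,0,0,0]
  ],
  "force": 20
}}

```text
t: 19.5
tool_pos: [0.5374, 0.1376, 0.0178]
tool_rot: [-3.11, 0.442, 0.001]
contact_force: [-5.5, -0.3, 12.0]
opening: 0.0549
grip_force: 44.6
```

```bash
python3 -c "
from h import *
nst()"
```

```text
t 19.5 pos [537.4 137.6  17.8] yaw -16.19 zax [-0.     0.001 -1.   ] F [-5.5 -0.3 12. ] open 54.9 g 44.6 q [0.12 0.12 1.93 0.   1.1  1.97]
nest frame [-7.4  0.6 17.8] tau [ 0.07  1.18 -0.03]
```

>>> {"fn": "servo_tool", "kwargs": {
  "increments": [
    [0,0.5,0,1,0],
    [0,0.5,0,1,0],
    [0,0.5,0,1,0],
    [0,0,0,0,0]
  ],
  "force": 20
}}

```text
t: 20.0
tool_pos: [0.54, 0.1369, 0.0155]
tool_rot: [-3.11, 0.442, -0.003]
contact_force: [-3.8, -1.7, 12.9]
opening: 0.0553
grip_force: 45.5
```

Run:
```python
from h import *
nst(); w=snap("w9"); s=get_image("side"); cv2.imwrite("pics/side9.png",s[:,:,::-1])
```

```text
t 20.0 pos [540.  136.9  15.5] yaw -16.17 zax [ 0.002  0.    -1.   ] F [-3.8 -1.7 12.9] open 55.3 g 45.5 q [ 0.11  0.13  1.92 -0.    1.09  1.97]
nest frame [-4.7  0.7 15.5] tau [-0.12  1.01  0.05]
t 20.0 pos [540.  136.9  15.5] yaw -16.17 zax [ 0.002  0.    -1.   ] F [-3.8 -1.7 12.9] open 55.3 g 45.5 q [ 0.11  0.13  1.92 -0.    1.09  1.97]
```

```bash
cat >> h.py <<'E'
def tilt(name):
    i=cv2.imread(f"pics/{name}.png"); d=np.load(f"pics/{name}.npz")
    hsv=cv2.cvtColor(i,cv2.COLOR_BGR2HSV)
    m=((hsv[:,:,0]>8)&(hsv[:,:,0]<28)&(hsv[:,:,1]>60)).astype(np.uint8); m[:,:260]=0;m[:,375:]=0;m[:100]=0
    n,l,s,c=cv2.connectedComponentsWithStats(m); k=1+np.argmax(s[1:,4]); print(name,"wood bbox x,y,w,h",s[k])
    r=np.where(l[:,317]==k)[0]; print("col317 rows",r.min(),r.max())
    print("profile",hsv[r.min()-4:r.max()+5:2,317].tolist())
    for th in(25,15,10,5,0):
        a=np.radians(th); P=[]
        for x,z in((30,24),(30,0),(-30,24)):
            x,z=x+6.3,z-16.2; P.append(np.round(wproj(name,d["p"]+d["R"]@(np.array([x*np.cos(a)-z*np.sin(a),0,-16.2-(x*np.sin(a)+z*np.cos(a))])/1000)),1).tolist())
        print(th,"nose top/bot, edge top",P)
E
python3 - <<'E'
from h import *
tilt("w8"); tilt("w9")
E
```

```text
w8 wood bbox x,y,w,h [  260   198   115   113 11804]
col317 rows 199 310
profile [[107, 194, 195], [111, 100, 150], [16, 132, 137], [18, 136, 137], [17, 134, 135], [18, 136, 135], [17, 130, 137], [16, 132, 137], [16, 137, 136], [16, 128, 136], [17, 128, 133], [17, 135, 130], [17, 132, 126], [18, 133, 125], [15, 126, 125], [16, 131, 127], [16, 130, 129], [17, 133, 128], [17, 132, 129], [17, 132, 131], [17, 131, 130], [17, 132, 129], [16, 121, 118], [16, 130, 120], [18, 133, 115], [17, 128, 120], [17, 132, 120], [18, 134, 116], [16, 126, 119], [17, 130, 118], [17, 128, 120], [16, 133, 121], [16, 133, 127], [16, 133, 128], [16, 123, 129], [16, 129, 127], [18, 133, 127], [16, 127, 130], [16, 134, 133], [17, 129, 130], [17, 128, 133], [17, 130, 139], [17, 128, 138], [17, 130, 131], [17, 131, 125], [16, 123, 129], [15, 135, 130], [16, 128, 134], [17, 131, 134], [16, 128, 135], [16, 133, 134], [17, 125, 135], [15, 128, 132], [17, 129, 132], [17, 130, 131], [16, 131, 130], [17, 125, 133], [17, 136, 124], [113, 62, 131], [107, 196, 206]]
25 nose top/bot, edge top [[318.2, 238.2], [317.9, 194.
[... 1104 characters left out ...]
127, 135], [17, 133, 132], [17, 132, 129], [16, 130, 129], [18, 127, 129], [18, 137, 123], [16, 129, 130], [17, 132, 131], [17, 128, 129], [17, 135, 130], [16, 130, 131], [16, 134, 126], [16, 125, 116], [17, 127, 116], [17, 132, 118], [16, 129, 123], [16, 126, 123], [16, 131, 121], [17, 136, 118], [6, 23, 166], [138, 6, 222]]
25 nose top/bot, edge top [[318.2, 238.2], [317.9, 194.5], [317.7, 309.4]]
15 nose top/bot, edge top [[318.1, 224.0], [317.8, 190.9], [317.7, 314.8]]
10 nose top/bot, edge top [[318.0, 217.9], [317.8, 190.2], [317.7, 317.1]]
5 nose top/bot, edge top [[318.0, 212.5], [317.7, 190.1], [317.8, 319.2]]
0 nose top/bot, edge top [[318.0, 207.9], [317.7, 190.7], [317.8, 321.0]]
```

>>> {"fn": "servo_tool", "kwargs": {
  "increments": [
    [0,0.5,0,1,0],
    [0,0.5,0,1,0],
    [0,0,0,1,0],
    [0,0,0,0,0]
  ],
  "force": 20
}}

```text
t: 20.6
tool_pos: [0.542, 0.1363, 0.0132]
tool_rot: [-3.11, 0.442, -0.007]
contact_force: [-2.1, -3.3, 14.2]
opening: 0.0555
grip_force: 46.4
```

Run:
```python
from h import *
nst(); snap("w10"); tilt("w10")
```

```text
t 20.6 pos [542.  136.3  13.2] yaw -16.17 zax [ 0.005 -0.    -1.   ] F [-2.1 -3.3 14.2] open 55.5 g 46.4 q [ 0.11  0.13  1.92 -0.    1.08  1.97]
nest frame [-2.6  0.7 13.2] tau [-0.29  0.76  0.07]
t 20.6 pos [542.  136.3  13.2] yaw -16.17 zax [ 0.005 -0.    -1.   ] F [-2.1 -3.3 14.2] open 55.5 g 46.4 q [ 0.11  0.13  1.92 -0.    1.08  1.97]
w10 wood bbox x,y,w,h [  260   199   115   126 13078]
col317 rows 199 323
profile [[40, 6, 137], [30, 6, 134], [17, 97, 131], [16, 129, 127], [16, 127, 130], [17, 128, 129], [17, 137, 127], [17, 129, 128], [16, 133, 123], [17, 128, 120], [17, 130, 118], [17, 135, 117], [17, 129, 119], [18, 133, 121], [17, 136, 120], [17, 133, 123], [16, 134, 118], [17, 135, 134], [16, 130, 149], [17, 134, 148], [17, 133, 150], [17, 131, 130], [17, 130, 126], [16, 138, 126], [16, 123, 124], [17, 132, 126], [17, 131, 127], [16, 125, 135], [16, 128, 134], [17, 132, 137], [16, 129, 136], [17, 128, 137], [17, 128, 136], [17, 125, 137], [17, 131, 136], [16, 129, 140], [17, 133, 138], [16, 130, 141], [18, 125, 139], [17, 128, 140], [16, 126, 144], [17, 136, 146], [17, 134, 146], [16, 127, 143], [16, 130, 135], [17, 129, 136], [16, 134, 143], [17, 126, 142], [16, 123, 141], [17, 132, 139], [17, 134, 141], [17, 130, 145], [16, 130, 147], [16, 129, 144], [16, 134, 147], [17, 128, 145], [17, 135, 136], [17, 134, 131], [17, 128, 134], [16, 129, 136], [16, 129, 138], [17, 131, 138], [17, 131, 138], [16, 128, 133], [15, 113, 138], [137, 7, 239], [150, 4, 238]]
25 nose top/bot, edge top [[318.2, 238.2], [317.9, 194.5], [317.7, 309.4]]
15 nose top/bot, edge top [[318.1, 224.0], [317.8, 190.9], [317.7, 314.8]]
10 nose top/bot, edge top [[318.0, 217.9], [317.8, 190.2], [317.7, 317.1]]
5 nose top/bot, edge top [[318.0, 212.5], [317.7, 190.1], [317.8, 319.2]]
0 nose top/bot, edge top [[318.0, 207.9], [317.7, 190.7], [317.8, 321.0]]
```

Run:
```python
from h import *
s=get_image("side")[:,:,::-1].copy(); cv2.imwrite("pics/side10.png",s)
h=cv2.cvtColor(s,cv2.COLOR_BGR2HSV)
for v in range(272,330):
    print(v,"".join("w" if 8<a<28 and b>60 else ("k" if c<70 else ("B" if 95<a<125 and b>100 else ".")) for a,b,c in h[v,290:370]))
for th in(25,10,0):
    a=np.radians(th); P={}
    for n,(x,y,z) in dict(noseT=(30,0,24),noseB=(30,0,0),edgeTL=(-30,28,24),edgeBL=(-30,28,0),kTL=(2,28,24),kBL=(2,28,0)).items():
        # edge on floor, edge x=-26.5
        q=np.array([-26.5+(x+30)*np.cos(a)-z*np.sin(a),y,12+(x+30)*np.sin(a)+z*np.cos(a)]); P[n]=np.round(proj("side",np.array([.5443,.1349,0])+Nz.apply(q)/1000),1).tolist()
    print(th,P)
```

```text
272 wwwwwwwwwwwwkBBBBBBwkkkkkkkkkkkkkkkkkkkkkkkkkkkkkkBBkBBBBBBBBBBBBBBBBBBBBBBBBBBB
273 wwwwwwwwwwww.BBBBBkkkkkkkkkkkkkkkkkkkkkkkkkkkkkkkBBBBBBBBBBBBBBBBBBBBBBBBBBBBBBB
274 wwwwwwwwwww.BBBBBBwkkkkkkkkkkkkkkkkkkkkkkkkkkkkkkBBBBBBBBBBBBBBBBBBBBBBBBBBBBBBB
275 wwwwwwwwww.BBBBBBBwkkk..kkkkkkkkkkkkkkkkkkkkkkkkwBBBBBBBBBBBBBBBBBBBBBBBBBBBBBBB
276 wwwwwwwww.BBBBBBBBwkkkkkkkkkkkkkkkkkkkkkkkkkkkkkkkBBBBBBBBBBBBBBBBBBBBBBBBBBBBBB
277 wwwwwww..BBBBBBBBBkkkkkkkkkkkkkkkkkkkkkkkkkkkkkkkkBBBBBBBBBBBBBBBBBBBBBBBBBBBBBB
278 wwwwww..BBBBBBBBBBBkkkkkkkkkkkkkkkkkkkkkkkkkkkkkkkBBBBBBBBBBBBBBBBBBBBBBBBBBBBBB
279 wwwww..BBBBBBBBBBBkkkkkkkkkkkkkkkkkkkkkkkkkkkkkkwBBBBBBBBBBBBBBBBBBBBBBBBBBBBBBB
280 wwwwwkBBBBBBBBBBBB...kkkkkkkkkkkkkkkkkkkkkkkkkkkkBBBBBBBBBBBBBBBBBBBBBBBBBBBBBBB
281 wwwwkBBBBBBBBBBBB....kkkkkkkkkkkkkkkkkkkkkkkkk.kBBBBBBBBBBBBBBBBBBBBBBBBBBBBBBBB
282 wwwkBBBBBBBBBBBB......kkkkkkkkkkkkkkkkkkkkkkk...BBBBBBBBBBBBBBBBBBBBBBBBBBBBBBBB
283 wwkBBBBBBBBBBBBB.....kkkkkkkkkkkkkkkkkkkkkkkkk..BBBBBBBBBBBBBBBBBBBBBBBBBBBBBBBB
284 wkBBBBBBBBwwkBB.....kkkk...kkkkkkkkkkkkkkkkkkkk.BBBBBBBBBBBBBBBBBBBBBBBBBBBB
[... 3584 characters left out ...]
.....wwww.............................................BBBBBBBBBBBBBBBBBBBBB
328 ..........wwww.............................................BBBBBBBBBBBBBBBBBBBBB
329 .........wwww.............................................BBBBBBBBBBBBBBBBBBBBBB
25 {'noseT': [314.7, 285.3], 'noseB': [310.4, 291.9], 'edgeTL': [333.7, 315.6], 'edgeBL': [328.8, 321.8], 'kTL': [319.4, 304.5], 'kBL': [314.8, 311.0]}
10 {'noseT': [310.0, 288.4], 'noseB': [308.6, 296.7], 'edgeTL': [330.7, 313.6], 'edgeBL': [328.8, 321.8], 'kTL': [315.4, 305.3], 'kBL': [313.8, 313.5]}
0 {'noseT': [307.9, 291.4], 'noseB': [308.3, 300.4], 'edgeTL': [328.7, 312.7], 'edgeBL': [328.8, 321.8], 'kTL': [313.3, 306.4], 'kBL': [313.6, 315.5]}
```

Run:
```python
from h import *
g=lambda q:np.round(proj("side",np.array([.5443,.1349,0])+Nz.apply(np.array(q))/1000),1).tolist()
for q in((-35,35,28),(-35,-35,28),(-35,35,12),(-39,35,28),(15,33,17),(-35,33,17)): print(q,g(q))
for th in(25,10,0):
    a=np.radians(th); print(th,[g([-26.5+(x+30)*np.cos(a)-z*np.sin(a),y,12+(x+30)*np.sin(a)+z*np.cos(a)]) for x,y,z in((-30,-28,24),(-30,28,24),(2,-28,24))])
s=cv2.imread("pics/side10.png")
for v in range(288,324,2): print(v,[int(x) for x in s[v,318:350:1,2]])
```

```text
(-35, 35, 28) [331.1, 320.1]
(-35, -35, 28) [348.5, 294.9]
(-35, 35, 12) [331.1, 326.2]
(-39, 35, 28) [333.1, 321.0]
(15, 33, 17) [307.8, 313.6]
(-35, 33, 17) [331.6, 323.6]
25 [[347.6, 295.4], [333.7, 315.6], [334.0, 285.0]]
10 [[344.8, 293.6], [330.7, 313.6], [330.0, 285.9]]
0 [[342.8, 292.7], [328.7, 312.7], [327.9, 287.0]]
288 [26, 21, 34, 52, 48, 37, 36, 34, 29, 99, 144, 141, 142, 136, 106, 74, 50, 25, 59, 90, 74, 57, 62, 64, 65, 64, 64, 64, 64, 64, 64, 65]
290 [36, 36, 34, 35, 39, 36, 37, 26, 62, 118, 140, 136, 131, 128, 131, 134, 140, 136, 113, 109, 122, 108, 72, 55, 27, 23, 28, 33, 36, 37, 38, 36]
292 [37, 38, 39, 37, 39, 36, 28, 33, 83, 128, 136, 129, 127, 129, 132, 133, 133, 130, 130, 128, 128, 129, 119, 129, 204, 240, 191, 144, 94, 52, 27, 28]
294 [43, 35, 39, 38, 37, 63, 104, 132, 140, 134, 128, 128, 130, 132, 133, 130, 123, 121, 123, 126, 127, 126, 112, 164, 231, 234, 239, 245, 248, 255, 255, 205]
296 [65, 33, 35, 32, 41, 102, 140, 134, 129, 127, 128, 130, 131, 131, 128, 123, 120, 125, 126, 129, 125, 119, 112, 179, 212, 192, 237, 241, 240, 241, 234, 218]
298 [47, 34, 35,
[... 1386 characters left out ...]
17, 103, 106, 187, 246, 245, 240, 237, 236]
316 [65, 106, 111, 94, 106, 133, 129, 128, 130, 133, 135, 130, 115, 114, 113, 114, 113, 111, 107, 167, 235, 196, 100, 102, 115, 195, 243, 243, 241, 240, 240, 240]
318 [99, 116, 112, 122, 134, 131, 129, 131, 131, 134, 132, 123, 114, 116, 112, 109, 113, 111, 114, 115, 109, 106, 109, 130, 221, 248, 241, 239, 238, 239, 239, 240]
320 [111, 112, 112, 112, 113, 115, 122, 130, 135, 135, 130, 117, 114, 113, 111, 109, 110, 114, 113, 110, 105, 100, 162, 236, 243, 238, 239, 239, 239, 239, 241, 242]
322 [114, 111, 119, 133, 134, 128, 115, 113, 112, 119, 118, 114, 114, 119, 124, 126, 142, 133, 106, 107, 114, 205, 255, 246, 241, 240, 242, 240, 241, 245, 247, 243]
```

>>> {"fn": "servo_tool", "kwargs": {
  "increments": [
    [0,0,0,1,0],
    [0,-1.2,0,0.5,0],
    [0,-1.2,0,0,0],
    [0,-1.2,0,0,0],
    [0,0,0,0,0],
    [0,0,0,0,0]
  ],
  "force": 20
}}

```text
t: 21.45
tool_pos: [0.5418, 0.1367, 0.0132]
tool_rot: [-3.11, 0.442, -0.019]
contact_force: [3.5, -4.2, 13.6]
opening: 0.055
grip_force: 46.3
```

Run:
```python
from h import *
nst(); snap("w11"); tilt("w11")
```

```text
t 21.45 pos [541.8 136.7  13.2] yaw -16.17 zax [ 0.012 -0.001 -1.   ] F [ 3.5 -4.2 13.6] open 55.0 g 46.3 q [ 0.12  0.13  1.92 -0.    1.08  1.97]
nest frame [-2.9  1.  13.2] tau [-0.76 -0.38  0.03]
t 21.45 pos [541.8 136.7  13.2] yaw -16.17 zax [ 0.012 -0.001 -1.   ] F [ 3.5 -4.2 13.6] open 55.0 g 46.3 q [ 0.12  0.13  1.92 -0.    1.08  1.97]
w11 wood bbox x,y,w,h [  260   199   115   126 13098]
col317 rows 199 323
profile [[36, 11, 120], [30, 4, 122], [17, 101, 114], [17, 138, 113], [17, 130, 118], [16, 127, 116], [16, 140, 115], [17, 134, 112], [15, 127, 110], [17, 130, 106], [17, 134, 103], [16, 137, 106], [17, 129, 107], [16, 125, 108], [18, 137, 108], [18, 135, 106], [16, 131, 105], [18, 137, 121], [16, 129, 134], [17, 133, 136], [17, 135, 134], [17, 127, 135], [17, 132, 133], [16, 132, 112], [17, 133, 111], [17, 134, 110], [17, 133, 113], [17, 124, 119], [17, 131, 121], [16, 133, 123], [17, 133, 121], [16, 136, 120], [16, 122, 123], [16, 127, 122], [17, 132, 122], [16, 134, 126], [16, 132, 124], [16, 127, 124], [17, 130, 126], [16, 128, 128], [17, 133, 127], [17, 136, 131], [17, 130, 133], [16, 130, 131], [17, 138, 129], [16, 129, 130], [16, 128, 131], [16, 129, 130], [17, 137, 123], [16, 135, 123], [16, 133, 127], [16, 136, 129], [16, 131, 130], [17, 135, 127], [16, 133, 127], [17, 131, 130], [17, 130, 124], [18, 138, 116], [16, 133, 119], [17, 130, 122], [17, 130, 124], [16, 131, 125], [17, 124, 123], [16, 125, 120], [16, 121, 116], [143, 11, 218], [146, 8, 218]]
25 nose top/bot, edge top [[318.2, 238.3], [317.9, 194.5], [317.7, 309.4]]
15 nose top/bot, edge top [[318.1, 224.0], [317.8, 190.9], [317.7, 314.8]]
10 nose top/bot, edge top [[318.0, 217.9], [317.8, 190.2], [317.7, 317.1]]
5 nose top/bot, edge top [[318.0, 212.5], [317.7, 190.1], [317.8, 319.2]]
0 nose top/bot, edge top [[318.0, 207.9], [317.7, 190.7], [317.8, 321.0]]
```

>>> {"fn": "servo_tool", "kwargs": {
  "increments": [
    [0,0,0,-1,0],
    [0,0,0,-0.7,0],
    [0,0,0,0,0],
    [0,0,0,0,0]
  ],
  "force": 20
}}

```text
t: 22.0
tool_pos: [0.5401, 0.1375, 0.0133]
tool_rot: [-3.109, 0.442, -0.014]
contact_force: [4.7, -0.8, 7.8]
opening: 0.0553
grip_force: 45.6
```

Run:
```python
from h import *
nst()
```

```text
t 22.0 pos [540.1 137.5  13.3] yaw -16.19 zax [ 0.009  0.    -1.   ] F [ 4.7 -0.8  7.8] open 55.3 g 45.6 q [ 0.12  0.13  1.93 -0.    1.08  1.97]
nest frame [-4.7  1.3 13.3] tau [-0.18 -0.43  0.01]
```

>>> {"fn": "servo_tool", "kwargs": {
  "increments": [
    [0,0,0,-0.7,0],
    [0,0,0,0,0],
    [1,0,0,0,0],
    [1,0,0,0,0],
    [1,0,0,0,0],
    [1,0,0,0,0],
    [1,0,0,-10,0],
    [1,0,0,-30,0],
    [1,0,0,-40,0],
    [1,0,0,-40,0],
    [1,-40,0,-20,0],
    [1,-50,0,0,0]
  ]
}}

```text
t: 23.5
tool_pos: [0.4507, 0.163, 0.1543]
tool_rot: [-3.108, 0.444, -0.009]
contact_force: [0.3, 0.0, 0.6]
opening: 0.0854
grip_force: 0.0
```

>>> {"fn": "servo_tool", "kwargs": {
  "increments": [
    [1,0,0,0,0],
    [1,0,0,0,0]
  ]
}}

```text
t: 23.75
tool_pos: [0.45, 0.1626, 0.1514]
tool_rot: [-3.11, 0.442, -0.003]
contact_force: [1.3, 0.4, -0.2]
opening: 0.0856
grip_force: 0.0
```

Run:
```python
from h import *
nst(); snap("w12"); d=np.load("pics/w12.npz"); s=get_image("side")[:,:,::-1].copy(); cv2.imwrite("pics/side12.png",s)
i=cv2.imread("pics/w12.png"); h=cv2.cvtColor(i,cv2.COLOR_BGR2HSV)
m=((h[:,:,0]>8)&(h[:,:,0]<28)&(h[:,:,1]>60)&(h[:,:,2]>60)).astype(np.uint8)
c=wproj("w12",np.array([.5443,.1349,.03])).astype(int); print("c",c)
n,l,st_,ce=cv2.connectedComponentsWithStats(m); k=l[c[1],c[0]]; print("obs bbox",st_[k],ce[k])
l=(l==k)
t=np.linspace(np.pi/2,-np.pi/2,40)
B=[(-30,28),(-30,-28)]+[(2+28*np.cos(a),28*np.sin(a)) for a in t]; B=np.array(B)
best=[]
from scipy.optimize import minimize
def mask(p):
    dx,dy,yaw,th=p; im=np.zeros(m.shape,np.uint8); P=[]
    r=Nz*Ro.from_euler("z",yaw,degrees=True)*Ro.from_euler("y",-th,degrees=True)
    for z in(0,24):
        P+= [wproj("w12",np.array([.5443,.1349,.012+max(0,.030*np.sin(np.radians(abs(th))))])+Nz.apply([dx/1000,dy/1000,0])+r.apply([x/1000,y/1000,z/1000])) for x,y in B]
    cv2.fillConvexPoly(im,cv2.convexHull((np.array(P)*16).astype(np.int32)),1,shift=4); return im
f=lambda p:int((mask(p)!=l).sum())
for th in(0,5,10,20):
    r=minimize(lambda q:f([*q,th]),[1,0,0],method="Nelder-Mead",options=dict(initial_simplex=[[1,0,0],[4,0,0],[1,3,0],[1,0,5]])); print(th,np.round(r.x,1),r.fun)
h=cv2.cvtColor(s,cv2.COLOR_BGR2HSV)
for v in range(284,326): print(v,"".join("w" if 8<a<28 and b>60 else ("k" if c<70 else ("B" if 95<a<125 and b>100 else ".")) for a,b,c in h[v,295:355]))
```

```text
t 23.75 pos [450.  162.6 151.4] yaw -16.18 zax [ 0.002  0.    -1.   ] F [ 1.3  0.4 -0.2] open 85.6 g 0.0 q [ 0.19 -0.25  2.03 -0.    1.36  2.04]
nest frame [-98.3   0.2 151.4] tau [ 0.03  0.02 -0.05]
t 23.75 pos [450.  162.6 151.4] yaw -16.18 zax [ 0.002  0.    -1.   ] F [ 1.3  0.4 -0.2] open 85.6 g 0.0 q [ 0.19 -0.25  2.03 -0.    1.36  2.04]
c [317  77]
obs bbox [ 281   42   69   72 3456] [315.8755787   78.24826389]Traceback (most recent call last):
  File "<stdin>", line 20, in <module>
    res = _minimize_neldermead(fun, x0, args, callback, bounds=bounds,
                               **options)
    fxr = func(xr)
    fx = function(np.copy(x), *(wrapper_args + args))
  File "<stdin>", line 20, in <lambda>
  File "<stdin>", line 18, in <lambda>
  File "<stdin>", line 16, in mask
  File "h.py", line 28, in wproj
    d=np.load(f"pics/{name}.npz"); c=get_calibration("wrist"); M=c["mount"]
                                     ~~~~~~~~~~~~~~~^^^^^^^^^
ValueError: time passes only in moves, steps and waits
```

```bash
cat > chk.py <<'E'
import h
from h import *
C={n:get_calibration(n) for n in("wrist","side")}; h.get_calibration=lambda n:C[n]
D=dict(np.load("pics/w12.npz")); 
class Z: pass
_l=np.load; np.load=lambda f:D
i=cv2.imread("pics/w12.png"); hv=cv2.cvtColor(i,cv2.COLOR_BGR2HSV)
m=((hv[:,:,0]>8)&(hv[:,:,0]<28)&(hv[:,:,1]>60)&(hv[:,:,2]>60)).astype(np.uint8)
n,l,s_,ce=cv2.connectedComponentsWithStats(m); l=(l==l[77,317])
t=np.linspace(np.pi/2,-np.pi/2,40)
B=np.array([(-30,28),(-30,-28)]+[(2+28*np.cos(a),28*np.sin(a)) for a in t])
from scipy.optimize import minimize
def mask(p):
    dx,dy,yaw,th=p; im=np.zeros(m.shape,np.uint8)
    r=Nz*Ro.from_euler("z",yaw,degrees=True)*Ro.from_euler("y",-th,degrees=True)
    P=[wproj("w12",np.array([.5443,.1349,.012+.030*np.sin(np.radians(th))])+Nz.apply([dx/1000,dy/1000,0])+r.apply([x/1000,y/1000,z])) for z in(0,.024) for x,y in B]
    cv2.fillConvexPoly(im,cv2.convexHull((np.array(P)*16).astype(np.int32)),1,shift=4); return im
for th in(0,4,8,15,25):
    r=minimize(lambda q:float((mask([*q,th])!=l).sum()),[1,0,0],method="Nelder-Mead",options=dict(initial_simplex=[[1,0,0],[4,0,0],[1,3,0],[1,0,5]],maxiter=80)); print(th,np.round(r.x,1),r.fun,l.sum())
s=get_image("side")[:,:,::-1].copy(); hv=cv2.cvtColor(s,cv2.COLOR_BGR2HSV)
for v in range(284,326): print(v,"".join("w" if 8<a<28 and b>60 else ("k" if c<70 else ("B" if 95<a<125 and b>100 else ".")) for a,b,c in hv[v,295:355]))
E
python3 chk.py
```

```text
0 [0.1 1.9 0.6] 1037.0 3456
4 [ 1.5  2.  -0.1] 1084.0 3456
8 [ 2.3  1.6 -1.4] 1158.0 3456
15 [ 5.5  0.5 -2.1] 1266.0 3456
25 [ 4.3  0.7 -1.6] 1486.0 3456
284 BBBBBBBBBBBB.....k.............BBBBBBBBBBBBBBBBBBBBBBBBBBBBB
285 BBBBBBBBBBB......................BBBBBBBBBBBBBBBBBBBBBBBBBBB
286 BBBBBBBBBB..........................BBBBBBBBBBBBBBBBBBBBBBBB
287 BBBBBBBBB.............................BBBBBBBBBBBBBBBBBBBBBB
288 BBBBBBBBB.............wwwwwwwwww.........BBBBBBBBBBBBBBBBBBB
289 BBBBBBBB...........wwwwwwwwwwwwwwwww........BBBBBBBBBBBBBBBB
290 BBBBBBB...........wwwwwwwwwwwwwwwwwwww........BBBBBBBBBBBBBB
291 BBBBBB..........wwwwwwwwwwwwwwwww.....www........BBBBBBBBBBB
292 BBBBB..........wwwwwwwwwwwwwwww........wwwww.......BBBBBBBBB
293 BBBB..........wwwwwwwwwwwwwwww..........wwwwwww.......BBBBBB
294 BBBB..........wwwwwwwwwwwwwwww..........wwwwwwwww........BBB
295 BBB..........wwwwwwwwwwwwwwwww...w.......wwwwwwww.........BB
296 BB...........wwwwwwwwwwwwwww........w....wwwwwwww...........
297 B............wwwwwwwwwwwwwww.www.........wwwwwwww...........
298 .............wwwwwwwwwwwwww.....
[... 1083 characters left out ...]
........wwwwwwwwwwwwwwwwwwwwww....................
316 ....................wwwwwwwwwwwwwwwwwww.....................
317 ......................wwwwwwwwwwwwwwww......................
318 ........................wwwwwwwwwwwwww......................
319 ...........................wwwwwwwwww.......................
320 .............................wwwwwww.......................B
321 ................................wwww......................BB
322 ..................................w.......................BB
323 ......w..................................................BBB
324 ......w..................................................BBB
325 ......ww................................................BBBB
```

```bash
python3 -c "
from station import *
print(finish_job())"
```

```text
the job is handed in; nothing more can be done
None
```

I raised the pile, took the top blank off and set it in the nest, then released it and handed the job in at about 24 s. My image fit puts the blank flat (best match at 0° tilt), nose away from the fence and about 2 mm off centre. I took no final picture of the other three blanks or the bystanders, and the hand-in returned no verdict.

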